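# Sift the counters and put the sieve away under the till

## Robot

A 6-joint arm with a two-finger parallel gripper is mounted at the origin on the work surface. World frame = base frame: x ahead of the robot, y to its left, z up, the work surface at z = 0. Lengths are in m, angles in rad, forces in N, time in s.
With the tool pointing down it reaches from about 0.35 to 0.725 m from the base axis. Payload 4.3 kg.
Tool frame: the origin (TCP) lies on the front face of the gripper's body, between the roots of the fingers; the fingertips stand 73 mm ahead of it and the grasp point (between the pads) lies 54 mm ahead of it; z points along the fingers, x is the direction in which the jaws open and shut, and the axes are right-handed (so a half turn about z gives the same grasp; the last joint's range is limited). The gripper opens to 85 mm and grips with 20 to 120 N. Pads are 22 mm wide; open, the fingers measure 114 mm over their backs; the gripper's body (76 mm by 85 mm) begins 54 mm behind the grasp point. The pads swing forward as they close: fully open they stand 13 mm farther back than shut.
Start: joints at [-1.214, 0.377, 0.081, 1.274, 0, 1.46], TCP at [0.259, -0.514, 0.304] pointing down, gripper open.
Joint ranges: [-2.72, 2.72], [-0.84, 1.66], [-1.02, 1.22], [-1.77, 2.12], [-1.37, 1.28], [-3.14, 3.14]. Speed limits (rad/s): [2.57, 2.57, 3.14, 3.14, 3.14, 3.14].

## Interface

Orientations are given as a unit quaternion [w, x, y, z].
In Python, from workcell import * gives the robot as it stands.
- The arm moves only by the tool arm_command, never from a script. Its argument "commands" is a list of rows, each a list of 7 numbers: the shift along the tool's x, y, z in mm, then the turn, a rotation vector about the tool's x, y, z in rad, then the finger opening in mm, from 0 to 85.4. In form: [[x, y, z, wx, wy, wz, gripper], ...]. A call has 1 to 12 rows; each row is the pose to reach, as a shift and turn from the pose commanded when the call began, along the tool's axes at that moment; what a row does not reach only later rows make up. A row lasts 1/12 s, in which the tool goes at most 41.7 mm and 7.16 degrees, less where a joint would pass 70% of its speed; a pose out of reach is approached as far as the arm can. A call with a gripper value outside its range is refused whole. The fingers move at their own pace and stop on an object; "squeeze" is the grip in N (left out, the last holds). Time passes only in rows, so rows that repeat a pose let the fingers close. It gives the time, the measured TCP pose, the force and the opening at its end, in the units of the state.
- observe(): the state, without advancing time (a new reading comes with each control period).
- snapshot(name): name is "scene" or "top" or "wrist"; returns a dict with "color" (384x512x3 uint8, blue, green, red), "intrinsics" (3x3 intrinsics, pixels), "cam_to_world" (4x4, takes a point from camera to world coordinates); the wrist camera has in their place "hand_eye" (4x4, takes a point from camera to tool coordinates, whose origin is the TCP and whose axes are the tool frame's). Camera axes: x right, y down, z forward; pixel columns grow to the right and rows downward; lengths in m; the calibration is good to about 2 mm. A picture is of the moment at which its call begins: read the wrist's pose just before it. There is no depth.
- job_done(): hands the job in, once; it reports no verdict.
The state is a dict: "time": time; "qpos": joint angles; "dq": joint speeds; "joint_torque": joint torques, N m; "tool_pos": TCP position; "ee_rot": TCP orientation; "ft_force": force on the tool from outside, world axes, zero at the start; "torque": the same for the moment, N m; "finger_gap": finger opening in m.
Only numpy, scipy, OpenCV 4.12 (cv2) and the standard library are available. Lean on these libraries where they do the work, as an engineer would, in place of code of your own. Each camera call takes 0.05 s, during which the arm holds its last target. There are 200 camera calls.

## Task

Lift the wooden sieve by its bridge bar, hold it above the white tray and shake it side to side until all four small yellow counters have dropped through into the tray and only the two large blue ones are left in the sieve. Then set the sieve down flat on the green landing in front of the till stand, with its side handle pointing out away from the stand, and let go; take it again by the side handle and slide it under the till all the way back to the stop. Let go, and do not disturb the cup, jar or carton.

Things in the scene. Friction and masses are not known exactly. Their poses are not given: they have to be found in the camera images.
- sieve_center (a point): Centre of the sieve, 20 mm above its underside. Open wooden frame 120 mm (its x) by 160 mm (its y), 40 mm high, walls 5 mm, 0.35 kg; floor a steel grid, top 8 mm above the underside, 3 x 4 square holes of 30 mm between 10 mm bars. Starts flat on the table with the counters loose on the bars; jerks slide them off.
- sieve_bridge (a point): Centre of the sieve's bridge bar: square wooden bar 14 mm wide (sieve x) and 14 mm high, running 156 mm along the sieve's y over its middle, 86 mm above the underside (66 mm above sieve_center); the free length between its two posts is 140 mm. Axes as the sieve. Pinch it from above, fingers closing along the sieve's x.
- sieve_handle (a point): Grip point of the sieve's side handle: wooden bar 16 mm wide (sieve y), 16 mm high, sticking out from the middle of the long wall along the sieve's -x, from 60 to 137 mm from the sieve's centre; this point is 112 mm out and 28 mm above the underside. Axes as the sieve. Pinch it from above, fingers closing along the sieve's y.
- small0_center (a point): Centre of a small yellow counter with an orange middle: slick plastic disc 22 mm across, 8 mm thick, 10 g, in the sieve at the start. Goes through a 30 mm hole once shaken off the bars.
- small1_center (a point): Centre of a small yellow counter with an orange middle: slick plastic disc 22 mm across, 8 mm thick, 10 g, in the sieve at the start. Goes through a 30 mm hole once shaken off the bars.
- small2_center (a point): Centre of a small yellow counter with an orange middle: slick plastic disc 22 mm across, 8 mm thick, 10 g, in the sieve at the start. Goes through a 30 mm hole once shaken off the bars.
- small3_center (a point): Centre of a small yellow counter with an orange middle: slick plastic disc 22 mm across, 8 mm thick, 10 g, in the sieve at the start. Goes through a 30 mm hole once shaken off the bars.
- large0_center (a point): Centre of a large blue counter: slick plastic disc 52 mm across, 8 mm thick, 25 g, in the sieve at the start. Too large for the holes.
- large1_center (a point): Centre of a large blue counter: slick plastic disc 52 mm across, 8 mm thick, 25 g, in the sieve at the start. Too large for the holes.
- tray: White open tray, fixed, 200 mm (x) by 220 mm (y) outside, 30 mm high, walls and floor 5 mm. Origin: centre of its underside, on the table.
- stand_landing (a point): Centre of the green landing, on the top of the fixed till stand's base plate (3 mm above the table), where the sieve is set down. Its x axis points into the bay under the toy till. The plate runs flat from 70 mm before this point to the back of the bay. The sieve goes in with its own x along this x, so that its handle points back out of the bay.
- stand_home (a point): On the base plate in the bay, 140 mm beyond stand_landing along the stand's x, same axes. sieve_center lies 20 mm straight above this point when the sieve is fully home; the back stop is then 1 mm from the sieve's wall.
- cup: White paper-coloured cup, 76 mm across, 95 mm high, bystander; origin centre of underside.
- jar: Amber jar with orange cap, 68 mm across, 110 mm high, bystander; origin centre of underside.
- carton: Red carton with yellow band, 70 x 110 x 100 mm high, bystander; origin centre of underside.
- stand_roof (a point): Middle of the lower front edge of the bay's roof, 115 mm beyond stand_landing along the stand's x, 125 mm above the table; the roof is 224 mm wide and carries the toy till, up to 225 mm above the table. Below it guide rails 25 mm high, 176 mm apart, start 85 mm beyond stand_landing, with flared ends from about 61 mm.
There are look-alikes about, which are no part of the job. What is shaped like the part that bears large1_center but orange or pink is not meant.

How it is judged:
By the outcome, as a careful person would: the job done as asked, in the order asked, and still so for the second after the job is handed in, with the robot touching nothing.
It also fails if it takes over 67 s, if anything falls off the work surface, if the arm or the gripper's body presses on something with over 40 N, if the wrist force passes 120 N, or if a joint passes its speed limit or range.

## Working session

There is one attempt and no reset: what is moved stays moved. The work goes in short steps, Python scripts to look and compute and a tool call to move; the robot and the scene stay as the last step left them, time stands still between calls to the robot, and variables do not carry over. Pictures are saved under pics/ and viewed, about 8 in all and at most 12, crops included, and the job is handed in when it is done.

Besides the shell and the picture viewer there is one more tool, called as name([rows], argument=value, ...), one row to a line, values as JSON. arm_command: Moves the arm, as the interface text tells. Its arguments: {"type":"object","properties":{"commands":{"type":"array","items":{"type":"array","items":{"type":"number"}}},"squeeze":{"type":"number"}},"required":["commands"]}

```bash
mkdir -p pics; ls
python3 - <<'E'
from workcell import *
import cv2,numpy as np
s=observe();print(s)
for n in("scene","top"):
    d=snapshot(n);cv2.imwrite(f"pics/{n}0.png",d["color"]);np.savez(f"{n}0.npz",**d);print(n,d["intrinsics"],d["cam_to_world"])
a=cv2.imread("pics/scene0.png");b=cv2.imread("pics/top0.png")
cv2.imwrite("pics/t0.png",cv2.resize(b,(800,600),interpolation=cv2.INTER_CUBIC))
cv2.imwrite("pics/s0.png",cv2.resize(a,(800,600),interpolation=cv2.INTER_CUBIC))
E
```

```text
pics
{'time': 0.0, 'qpos': array([-1.21433039e+00,  3.78065833e-01,  7.96470178e-02,  1.27440841e+00,
        1.05542552e-05,  1.46049740e+00]), 'dq': array([-0.00018488, -0.00127735, -0.00068219, -0.00191375,  0.00272912,
        0.00089334]), 'joint_torque': array([ 1.55677099e-03, -4.63602769e+01,  2.69874591e+01,  2.10825138e-02,
       -1.65671127e-04,  1.60301937e-05]), 'tool_pos': array([ 0.25858126, -0.51301284,  0.30296733]), 'ee_rot': array([-6.28606113e-04,  8.51468750e-01, -5.24404364e-01, -7.97509343e-04]), 'ft_force': array([0.78440063, 0.26067087, 0.50068117]), 'torque': array([ 0.00542211, -0.05538448,  0.01917834]), 'finger_gap': 0.08561144622555862}
scene [[388.3024405    0.         255.43793453]
 [  0.         388.3024405  185.71970156]
 [  0.           0.           1.        ]] [[ 0.45595387  0.69845253 -0.55160686  1.15590416]
 [ 0.8898461  -0.36941037  0.26778703 -0.23609946]
 [-0.01673277 -0.61294374 -0.78994935  0.94069786]
 [ 0.          0.          0.          1.        ]]
top [[431.42839776   0.         252.39574398]
 [  0.         431.42839776 189.87909984]
 [  0.           0.           1.        ]] [[ 1.49864000e-02 -9.86280749e-01  1.64394925e-01  3.63290469e-01]
 [-9.99885927e-01 -1.50918316e-02  6.07728857e-04  2.59364287e-02]
 [ 1.88162924e-03 -1.64385279e-01 -9.86394414e-01  1.31479112e+00]
 [ 0.00000000e+00  0.00000000e+00  0.00000000e+00  1.00000000e+00]]
```

View pics/t0.png

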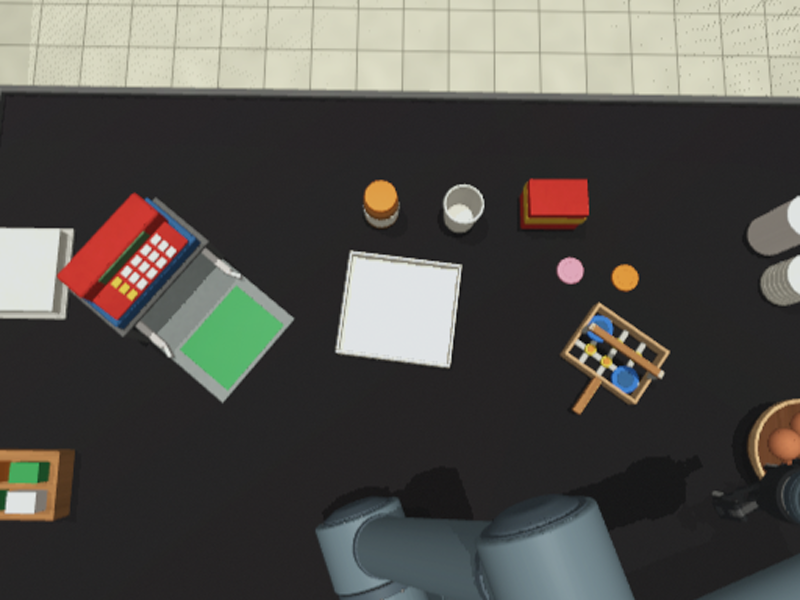

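View pics/s0.png

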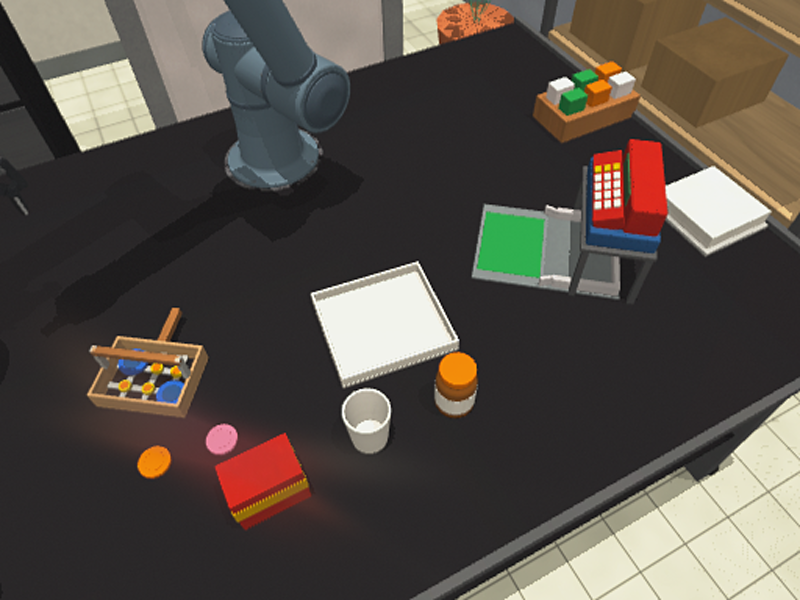

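The top view shows one sieve at about (615,355), with its handle end at (578,408). The tray is at (400,310), the green landing at (233,338), and the till lies up and to the left of it. The look-alikes are the loose pink disc at (570,270) and orange disc at (625,278). The target is the only wooden frame with a bridge bar, with blue discs at (600,328) and (625,378). Next is a close crop to check this and pick pixels.

Run:
```python
import cv2,numpy as np
b=cv2.imread("pics/top0.png")
def crop(x,y,w,h,k):
    c=cv2.resize(b[y:y+h,x:x+w],None,fx=k,fy=k,interpolation=cv2.INTER_CUBIC)
    for i in range(0,w,10):
        cv2.putText(c,str(x+i),(i*k,8),0,.28,(255,255,255),1); cv2.line(c,(i*k,10),(i*k,14),(255,255,255),1)
    for j in range(10,h,10):
        cv2.putText(c,str(y+j),(0,j*k+3),0,.28,(255,255,255),1)
    return c
A=crop(355,185,80,90,5); B=crop(75,155,125,110,3)
o=np.zeros((600,800,3),np.uint8); o[:450,:400]=A; o[:330,410:785]=B
cv2.imwrite("pics/c0.png",o)
```

```text
(no output)
```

View pics/c0.png

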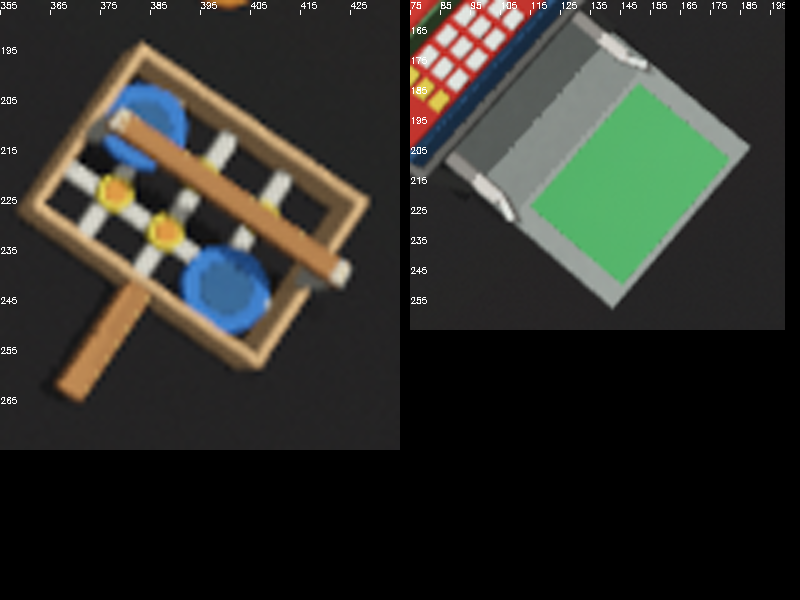

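The crop confirms the sieve: rim corners at crop (142,45), (368,202), (258,368) and (22,210), two blue discs, two yellow ones visible and two more under the bar. The bar runs from (118,115) to (342,270). The green landing corners are at (640,84), (730,158), (624,286) and (530,206).

```bash
cat > h.py <<'E'
import numpy as np,cv2
from scipy.spatial.transform import Rotation as R
def pix2w(d,uv,z):
    K=d["intrinsics"];T=d["cam_to_world"];uv=np.atleast_2d(uv)
    r=np.c_[(uv-K[:2,2])/K[[0,1],[0,1]],np.ones(len(uv))]@T[:3,:3].T
    return T[:3,3]+r*((z-T[2,3])/r[:,2])[:,None]
def Rt(s): q=s["ee_rot"];return R.from_quat([q[1],q[2],q[3],q[0]])
def delta(s,pos,jawyaw,z=None):
    """tool-frame shift (mm) & rotvec to reach TCP pos with tool down and jaw x axis at jawyaw (mod pi)"""
    r=Rt(s);best=None
    for k in(0,np.pi):
        t=R.from_matrix(np.c_[[np.cos(jawyaw+k),np.sin(jawyaw+k),0],[np.sin(jawyaw+k),-np.cos(jawyaw+k),0],[0,0,-1]])
        w=(r.inv()*t).as_rotvec()
        if best is None or np.linalg.norm(w)<np.linalg.norm(best):best=w
    return r.inv().apply(np.array(pos)-s["tool_pos"])*1000,best
E
python3 - <<'E'
from h import *
np.set_printoptions(precision=4,suppress=True)
d=np.load("top0.npz")
c=lambda p,o,k:np.array(p)/k+o-0.5+0.5/k
S=pix2w(d,c([(142,45),(368,202),(258,368),(22,210)],(355,185),5),.04);print(S,S.mean(0))
print(np.linalg.norm(np.roll(S,-1,0)-S,axis=1))
B=pix2w(d,c([(118,115),(342,270)],(355,185),5),.093);print("bridge",B,B.mean(0),np.linalg.norm(B[1]-B[0]))
H=pix2w(d,c([(70,390)],(355,185),5),.036);print("handle tip",H)
def yaw(v):return np.degrees(np.arctan2(v[1],v[0]))
print("sieve x yaw",yaw(S[0]-S[3]),yaw(S[1]-S[2]),yaw(S[3]-S[2])-90,yaw(S[0]-S[1])-90,yaw(B[0]-B[1])-90)
G=pix2w(d,c([(230,84),(320,158),(214,286),(120,206)],(75,155),3),.003);print("green",G,G.mean(0))
print(np.linalg.norm(np.roll(G,-1,0)-G,axis=1))
F=pix2w(d,c([(340,147),(203,307)],(75,155),3),.003);print("front",F,F.mean(0),np.linalg.norm(F[1]-F[0]))
print("stand yaw",yaw(G[0]-G[1]),yaw(G[3]-G[2]),yaw(G[3]-G[0])-90,yaw(G[2]-G[1])-90,yaw(F[1]-F[0])-90)
T=pix2w(d,np.array([(350,251),(462,263),(448,367),(336,352)])*.64-.2,.03);print("tray",T.mean(0))
J=pix2w(d,np.array([(381,190),(463,193),(558,195)])*.64,.1);print("jar cup carton",J)
E
```

```text
[[ 0.5704 -0.3643  0.04  ]
 [ 0.4784 -0.4948  0.04  ]
 [ 0.3804 -0.4254  0.04  ]
 [ 0.4706 -0.2899  0.04  ]] [ 0.4749 -0.3936  0.04  ]
[0.1597 0.1201 0.1628 0.1245]
bridge [[ 0.5212 -0.333   0.093 ]
 [ 0.435  -0.4565  0.093 ]] [ 0.4781 -0.3947  0.093 ] 0.1505767847709852
handle tip [[ 0.366  -0.3163  0.036 ]]
sieve x yaw -36.68153289143396 -35.269500324100186 -33.648284541083584 -35.19765835786739 -34.90189671980165
green [[0.5997 0.3393 0.003 ]
 [0.5244 0.2434 0.003 ]
 [0.3935 0.3443 0.003 ]
 [0.4724 0.444  0.003 ]] [0.4975 0.3428 0.003 ]
[0.1219 0.1653 0.1271 0.1649]
front [[0.5361 0.2235 0.003 ]
 [0.3725 0.3542 0.003 ]] [0.4543 0.2888 0.003 ] 0.20934849173491343
stand yaw 51.8567716089935 51.65558761747035 50.56870989599142 52.37770099012778 51.36470198652421
tray [0.5569 0.0181 0.03  ]
jar cup carton [[ 0.7683  0.0548  0.1   ]
 [ 0.7648 -0.0991  0.1   ]
 [ 0.7637 -0.2772  0.1   ]]
```

Run:
```python
from h import *
from workcell import *
np.set_printoptions(precision=3,suppress=True)
s=observe();print(*delta(s,[.477,-.394,.22],np.radians(-35.2)))
```

```text
[  -7.876 -248.586   83.122] [-0.001  0.002 -0.49 ]
```

arm_command([
  [-1, -31, 10, 0, 0, -0.06, 85],
  [-2, -62, 20, 0, 0, -0.12, 85],
  [-3, -93, 30, 0, 0, -0.18, 85],
  [-4, -124, 40, 0, 0, -0.245, 85],
  [-5, -155, 50, 0, 0, -0.31, 85],
  [-6, -186, 60, 0, 0, -0.37, 85],
  [-7, -217, 70, 0, 0, -0.43, 85],
  [-8, -248.5, 83, 0, 0, -0.49, 85],
  [-8, -248.5, 83, 0, 0, -0.49, 85],
  [-8, -248.5, 83, 0, 0, -0.49, 85],
], squeeze=70)

```text
time: 0.93
tool_pos: [0.4776, -0.3929, 0.2193]
ee_rot: [-0.001, 0.954, -0.301, -0.002]
ft_force: [0.1, 0.1, 0.0]
finger_gap: 0.0852
```

Run:
```python
from h import *
from workcell import *
np.set_printoptions(precision=4,suppress=True)
s=observe();print(s["time"],s["tool_pos"],s["ft_force"],*delta(s,[.477,-.394,.14],np.radians(-35.2)))
d=snapshot("wrist");print(d["intrinsics"],d["hand_eye"])
he=d["hand_eye"];T=np.eye(4);T[:3,:3]=Rt(s).as_matrix();T[:3,3]=s["tool_pos"];W=T@he
np.savez("w1.npz",intrinsics=d["intrinsics"],cam_to_world=W)
# expected bridge ends
c,n=np.cos(np.radians(-35.2)),np.sin(np.radians(-35.2))
P=np.array([[.477-n*y,-.394+c*y,.093] for y in(-.07,0,.07)])
q=(P-W[:3,3])@W[:3,:3];print((q@d["intrinsics"].T)/q[:,2:])
im=cv2.resize(d["color"],(800,600),interpolation=cv2.INTER_CUBIC);cv2.imwrite("pics/w1.png",im)
```

```text
0.9333 [ 0.4776 -0.3929  0.2193] [0.0859 0.0942 0.0059] [ 0.4217  1.3037 79.2491] [-0.0002  0.0032  0.0029]
[[280.7104   0.     254.3015]
 [  0.     280.7104 192.2105]
 [  0.       0.       1.    ]] [[ 1.     -0.0006  0.0005 -0.    ]
 [ 0.0004  0.9444  0.3289 -0.0842]
 [-0.0007 -0.3289  0.9444 -0.0694]
 [ 0.      0.      0.      1.    ]]
[[254.6651 290.3745   1.    ]
 [254.9337 213.8062   1.    ]
 [255.2673 118.6816   1.    ]]
```

View pics/w1.png

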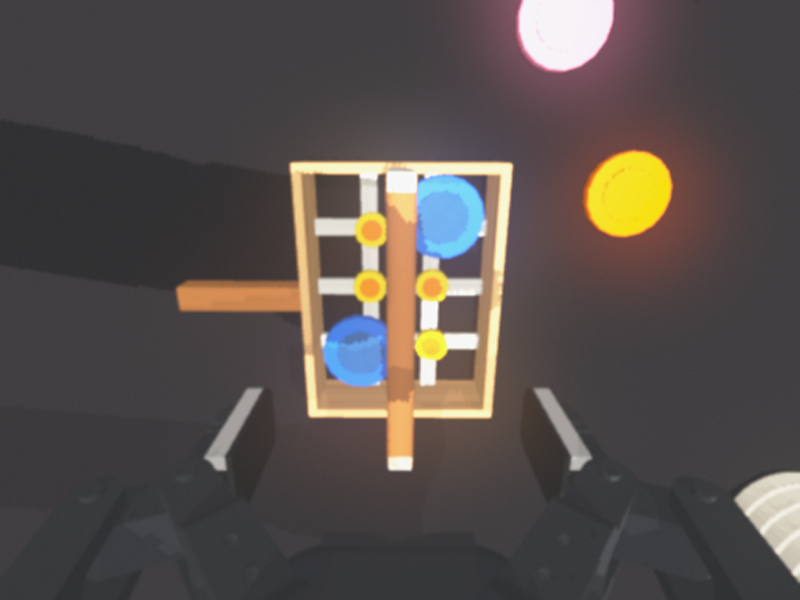

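The bar runs straight up the wrist picture at column 400, from row 180 to row 463, within 1 mm of the prediction. All four yellow and both blue counters are inside the frame. I'll descend and close.

arm_command([
  [1, 1, 15, 0, 0, 0, 85],
  [1, 1.5, 35, 0, 0, 0, 85],
  [1, 1.5, 55, 0, 0, 0, 75],
  [1, 1.5, 70, 0, 0, 0, 60],
  [1, 1.5, 78, 0, 0, 0, 45],
  [1, 1.5, 79, 0, 0, 0, 35],
  [1, 1.5, 79, 0, 0, 0, 28],
  [1, 1.5, 79, 0, 0, 0, 24],
  [1, 1.5, 79, 0, 0, 0, 20],
  [1, 1.5, 79, 0, 0, 0, 18],
  [1, 1.5, 79, 0, 0, 0, 16],
  [1, 1.5, 79, 0, 0, 0, 15],
], squeeze=70)

```text
time: 1.98
tool_pos: [0.4771, -0.3964, 0.1424]
ee_rot: [0.0, 0.953, -0.302, 0.0]
ft_force: [-0.7, 0.2, 1.0]
finger_gap: 0.0151
```

arm_command([
  [0, 0, 0, 0, 0, 0, 14],
  [0, 0, 0, 0, 0, 0, 13],
  [0, 0, 0, 0, 0, 0, 12],
  [0, 0, 0, 0, 0, 0, 10],
  [0, 0, 0, 0, 0, 0, 5],
  [0, 0, 0, 0, 0, 0, 0],
  [0, 0, 0, 0, 0, 0, 0],
], squeeze=80)

```text
time: 2.57
tool_pos: [0.4769, -0.3962, 0.1423]
ee_rot: [0.0, 0.953, -0.302, -0.0]
ft_force: [-2.8, 2.5, 5.5]
finger_gap: 0.0125
```

Run:
```python
from h import *
from workcell import *
np.set_printoptions(precision=4,suppress=True)
s=observe();print(s["time"],s["tool_pos"],s["ft_force"],s["finger_gap"],*delta(s,[.557,.018,.21],np.radians(-3)))
d=snapshot("wrist")
cv2.imwrite("pics/w2.png",d["color"])
```

```text
2.5667 [ 0.4769 -0.3962  0.1423] [-2.769   2.4704  5.5121] 0.012479610878926762 [-173.1739 -384.6793  -67.6811] [ 0.0001  0.0001 -0.5616]
```

arm_command([
  [0, 0, -1, 0, 0, 0, 0],
  [0, 0, -3, 0, 0, 0, 0],
  [0, 0, -6, 0, 0, 0, 0],
  [0, 0, -10, 0, 0, 0, 0],
  [0, 0, -15, 0, 0, 0, 0],
  [0, 0, -20, 0, 0, 0, 0],
  [0, 0, -25, 0, 0, 0, 0],
  [0, 0, -30, 0, 0, 0, 0],
  [0, 0, -34, 0, 0, 0, 0],
  [0, 0, -37, 0, 0, 0, 0],
  [0, 0, -39, 0, 0, 0, 0],
  [0, 0, -40, 0, 0, 0, 0],
])

```text
time: 3.62
tool_pos: [0.4772, -0.3964, 0.1823]
ee_rot: [0.0, 0.953, -0.302, 0.0]
ft_force: [-0.8, 0.4, -4.1]
finger_gap: 0.0126
```

Run:
```python
from h import *
from workcell import *
np.set_printoptions(precision=1,suppress=True)
s=observe();print(s["time"],s["tool_pos"]*1000,s["ft_force"],s["torque"],s["finger_gap"],)
d=snapshot("wrist");a=cv2.imread("pics/w2.png")
cv2.imwrite("pics/w3.png",np.hstack([a[60:384,130:400],d["color"][60:384,130:400]]))
D,w=delta(s,[.557,.018,.192],np.radians(-7));print(D,w)
# smooth accelerating profile over N rows
N=44;t=np.arange(1,N+1)/N;f=t-np.sin(2*np.pi*t)/2/np.pi
print((f*1000).round())
```

```text
3.6167 [ 477.2 -396.4  182.3] [-0.8  0.4 -4.1] [-0. -0. -0.] 0.012593680457415598
[-173.5 -384.7   -9.8] [ 0.  -0.  -0.5]
[   0.    1.    2.    5.    9.   16.   25.   37.   52.   70.   91.  115.
  143.  173.  207.  243.  282.  323.  366.  410.  455.  500.  545.  590.
  634.  677.  718.  757.  793.  827.  857.  885.  909.  930.  948.  963.
  975.  984.  991.  995.  998.  999. 1000. 1000.]
```

View pics/w3.png

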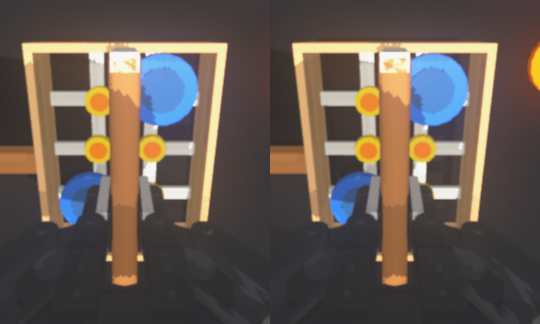

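The counters did not move in the lift: in both crops, taken before and after, they sit on the same bars. Now a smooth carry to the tray.

arm_command([
  [0, 0, 0, 0, 0, 0, 0],
  [-0.2, -0.4, 0, 0, 0, 0, 0],
  [-0.7, -1.5, 0, 0, 0, 0, 0],
  [-1.5, -3.4, 0, 0, 0, 0, 0],
  [-2.9, -6.5, 0, 0, 0, 0, 0],
  [-5, -11.1, 0, 0, 0, 0, 0],
  [-7.8, -17.3, 0, 0, 0, 0, 0],
  [-11.4, -25.2, 0, 0, 0, 0, 0],
  [-15.8, -34.9, 0, 0, 0, 0, 0],
  [-21, -46.5, 0, 0, 0, 0, 0],
  [-27.1, -60, 0, 0, 0, 0, 0],
  [-33.9, -75.2, 0, 0, 0, 0, 0],
])

```text
time: 4.67
tool_pos: [0.4929, -0.3138, 0.1819]
ee_rot: [-0.0, 0.953, -0.302, 0.0]
ft_force: [0.8, 0.3, -4.1]
finger_gap: 0.0126
```

arm_command([
  [-7.6, -16.8, -0.5, 0, 0, 0, 0],
  [-15.8, -35, -1.5, 0, 0, 0, 0],
  [-24.6, -54.5, -2.5, 0, 0, 0, 0],
  [-33.7, -74.8, -3.5, 0, 0, 0, 0],
  [-43.2, -95.8, -4.5, 0, 0, 0, 0],
  [-52.8, -117.1, -5.5, 0, 0, 0, 0],
  [-62.4, -138.5, -6.5, 0, 0, 0, 0],
  [-71.9, -159.5, -7.5, 0, 0, 0, 0],
  [-81.1, -179.8, -8.5, 0, 0, 0, 0],
  [-89.9, -199.2, -9.2, 0, 0, 0, 0],
  [-98.1, -217.5, -9.7, 0, 0, 0, 0],
  [-105.7, -234.3, -10, 0, 0, 0, 0],
])

```text
time: 5.67
tool_pos: [0.541, -0.0603, 0.1921]
ee_rot: [-0.0, 0.953, -0.302, 0.0]
ft_force: [-0.7, -0.4, -3.4]
finger_gap: 0.0127
```

arm_command([
  [-6.9, -15.2, 0, 0, 0, -0.02, 0],
  [-12.9, -28.7, 0, 0, 0, -0.05, 0],
  [-18.2, -40.3, 0, 0, 0, -0.09, 0],
  [-22.6, -50, 0, 0, 0, -0.14, 0],
  [-26.1, -57.9, 0, 0, 0, -0.19, 0],
  [-28.9, -64.1, 0, 0, 0, -0.245, 0],
  [-31, -68.7, 0, 0, 0, -0.3, 0],
  [-32.4, -71.8, 0, 0, 0, -0.35, 0],
  [-33.3, -73.7, 0, 0, 0, -0.4, 0],
  [-33.7, -74.8, 0, 0, 0, -0.44, 0],
  [-33.9, -75.2, 0, 0, 0, -0.47, 0],
  [-33.9, -75.2, 0, 0, 0, -0.49, 0],
])

```text
time: 6.67
tool_pos: [0.5565, 0.019, 0.1919]
ee_rot: [-0.0, 0.998, -0.061, -0.0]
ft_force: [-0.0, -0.5, -4.0]
finger_gap: 0.013
```

Run:
```python
from h import *
from workcell import *
np.set_printoptions(precision=1,suppress=True)
s=observe();print(s["time"],s["tool_pos"]*1000,s["ft_force"],s["finger_gap"],*delta(s,[.557,.018,.192],np.radians(-7)))
d=snapshot("wrist");a=d["color"];b=snapshot("top")["color"]
o=np.zeros((450,790,3),np.uint8)
o[:360,:390]=cv2.resize(a[60:300,130:390],None,fx=1.5,fy=1.5)
o[:,395:]=cv2.resize(b[150:240,210:289],(395,450),interpolation=cv2.INTER_CUBIC)
cv2.imwrite("pics/w4.png",o)
```

```text
6.6667 [556.5  19.  191.9] [-0.  -0.5 -4. ] 0.012972105996802439 [ 0.6  0.9 -0.1] [-0.  0.  0.]
```

View pics/w4.png

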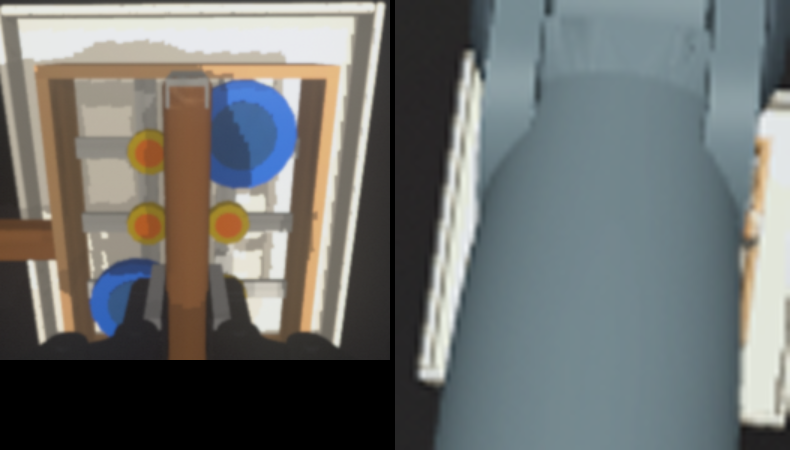

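All counters are still in the sieve, with three yellow at (150,150), (147,222) and (229,222) and the fourth peeking out at (238,290). The tray surrounds the sieve on all sides. Now to shake.

arm_command([
  [18, 0, 0, 0, 0, 0, 0],
  [-18, 0, 0, 0, 0, 0, 0],
  [18, 0, 0, 0, 0, 0, 0],
  [-18, 0, 0, 0, 0, 0, 0],
  [18, 0, 0, 0, 0, 0, 0],
  [-18, 0, 0, 0, 0, 0, 0],
  [18, 0, 0, 0, 0, 0, 0],
  [-18, 0, 0, 0, 0, 0, 0],
  [18, 0, 0, 0, 0, 0, 0],
  [-18, 0, 0, 0, 0, 0, 0],
  [0, 0, 0, 0, 0, 0, 0],
  [0, 0, 0, 0, 0, 0, 0],
], squeeze=100)

```text
time: 7.77
tool_pos: [0.552, 0.0185, 0.186]
ee_rot: [-0.0, 0.998, -0.062, -0.007]
ft_force: [3.0, -0.1, -2.3]
finger_gap: 0.012
```

```bash
cat >> h.py <<'E'
def yel(im):
    """yellow counter blobs: list of (u,v,area)"""
    hsv=cv2.cvtColor(im,cv2.COLOR_BGR2HSV);m=cv2.inRange(hsv,(8,150,110),(35,255,255))
    n,_,st,c=cv2.connectedComponentsWithStats(m)
    return [(int(c[i][0]),int(c[i][1]),int(st[i][4])) for i in range(1,n) if st[i][4]>25]
E
python3 - <<'E'
from h import *
from workcell import *
np.set_printoptions(precision=3,suppress=True)
s=observe();print(s["time"],s["tool_pos"],s["ft_force"],s["finger_gap"])
d=snapshot("wrist");a=d["color"];b=snapshot("scene")["color"]
print(yel(a))
o=np.hstack([cv2.resize(a[60:320,110:400],(401,360)),cv2.resize(b[150:260,185:305],(393,360),interpolation=cv2.INTER_CUBIC)])
cv2.imwrite("pics/w5.png",o)
E
```

```text
7.7667 [0.552 0.019 0.186] [ 3.04  -0.115 -2.273] 0.011973061592350875
[(209, 167, 31), (273, 209, 285), (108, 220, 1449), (211, 220, 180), (254, 331, 566)]
```

View pics/w5.png

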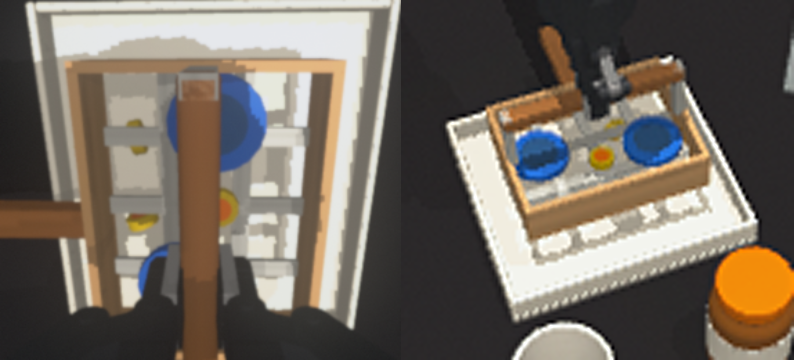

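Two yellow counters now lie on the tray floor at crop (137,137) and (143,222). One is still on the grid at (225,208), and the fourth is hidden. I'll shake again, in both directions.

arm_command([
  [0, 14, 0, 0, 0, 0, 0],
  [0, -14, 0, 0, 0, 0, 0],
  [0, 14, 0, 0, 0, 0, 0],
  [0, -14, 0, 0, 0, 0, 0],
  [14, 10, 0, 0, 0, 0, 0],
  [-16, -10, 0, 0, 0, 0, 0],
  [18, 0, 0, 0, 0, 0, 0],
  [-18, 0, 0, 0, 0, 0, 0],
  [18, 0, 0, 0, 0, 0, 0],
  [-18, 0, 0, 0, 0, 0, 0],
  [0, 0, 0, 0, 0, 0, 0],
  [0, 0, 0, 0, 0, 0, 0],
])

```text
time: 8.87
tool_pos: [0.5542, 0.0183, 0.1886]
ee_rot: [0.0, 0.998, -0.062, -0.003]
ft_force: [3.8, -0.8, -2.1]
finger_gap: 0.0118
```

Run:
```python
from h import *
from workcell import *
np.set_printoptions(precision=3,suppress=True)
s=observe();print(s["time"],s["tool_pos"],s["ft_force"],s["finger_gap"])
d=snapshot("wrist");a=d["color"];b=snapshot("scene")["color"]
print(yel(a));print([y for y in yel(b)])
o=np.hstack([cv2.resize(a[60:320,110:400],(401,360)),cv2.resize(b[150:260,185:305],(393,360),interpolation=cv2.INTER_CUBIC)])
cv2.imwrite("pics/w6.png",o)
```

```text
8.8667 [0.554 0.018 0.189] [ 3.796 -0.785 -2.077] 0.011798256136424342
[(160, 161, 72), (103, 220, 1285), (206, 219, 169), (254, 331, 571)]
[(300, 13, 713), (381, 66, 1101), (232, 166, 77), (261, 172, 62), (224, 183, 84), (292, 239, 599), (98, 295, 349), (172, 320, 349)]
```

View pics/w6.png

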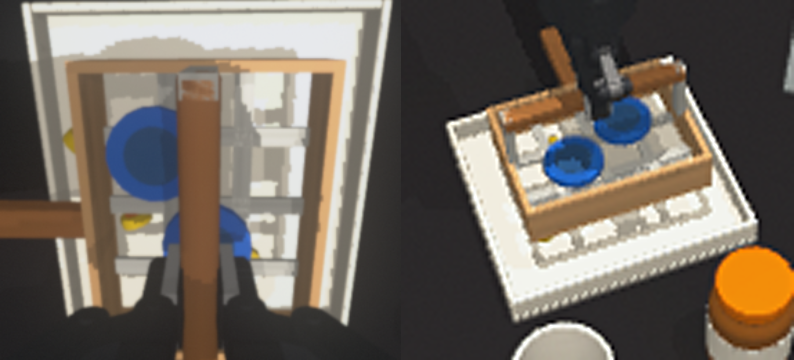

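Three yellow counters can be seen on the tray floor at (70,140), (137,220) and (252,255). The fourth is hidden, so I'll shake once more, then raise the sieve to count.

arm_command([
  [18, 0, 0, 0, 0, 0, 0],
  [-18, 0, 0, 0, 0, 0, 0],
  [18, 8, 0, 0, 0, 0, 0],
  [-18, -8, 0, 0, 0, 0, 0],
  [18, -8, 0, 0, 0, 0, 0],
  [-18, 8, 0, 0, 0, 0, 0],
  [14, 0, 0, 0, 0, 0, 0],
  [0, 14, 0, 0, 0, 0, 0],
  [-14, 0, 0, 0, 0, 0, 0],
  [0, -14, 0, 0, 0, 0, 0],
  [0, 0, 0, 0, 0, 0, 0],
  [0, 0, 0, 0, 0, 0, 0],
])

```text
time: 9.97
tool_pos: [0.5619, 0.0167, 0.1972]
ee_rot: [0.001, 0.998, -0.062, 0.007]
ft_force: [-0.3, -0.3, -3.1]
finger_gap: 0.0123
```

arm_command([
  [0, 0, -3, 0, 0, 0, 0],
  [0, 0, -8, 0, 0, 0, 0],
  [0, 0, -16, 0, 0, 0, 0],
  [0, 0, -26, 0, 0, 0, 0],
  [0, 0, -37, 0, 0, 0, 0],
  [0, 0, -49, 0, 0, 0, 0],
  [0, 0, -61, 0, 0, 0, 0],
  [0, 0, -73, 0, 0, 0, 0],
  [0, 0, -83, 0, 0, 0, 0],
  [0, 0, -91, 0, 0, 0, 0],
  [0, 0, -97, 0, 0, 0, 0],
  [0, 0, -100, 0, 0, 0, 0],
])

```text
time: 10.97
tool_pos: [0.5573, 0.0181, 0.2931]
ee_rot: [0.0, 0.998, -0.062, 0.001]
ft_force: [-0.2, -0.3, -3.7]
finger_gap: 0.0123
```

Run:
```python
from h import *
from workcell import *
np.set_printoptions(precision=3,suppress=True)
s=observe();print(s["time"],s["tool_pos"],s["ft_force"],s["finger_gap"])
d=snapshot("wrist");a=d["color"];b=snapshot("scene")["color"]
print(yel(a));print([y for y in yel(b)])
o=np.hstack([cv2.resize(a[60:320,110:400],(446,400)),cv2.resize(b[110:260,185:305],(320,400),interpolation=cv2.INTER_CUBIC)])
cv2.imwrite("pics/w7.png",o)
```

```text
10.9667 [0.557 0.018 0.293] [-0.173 -0.301 -3.729] 0.0122685756738804
[(463, 119, 5074), (215, 140, 89), (190, 145, 64), (111, 220, 1719), (254, 326, 779), (429, 325, 856)]
[(300, 13, 713), (381, 66, 1098), (230, 141, 94), (261, 146, 72), (221, 157, 95), (227, 220, 41), (292, 239, 598), (98, 295, 349), (172, 320, 349)]
```

View pics/w7.png

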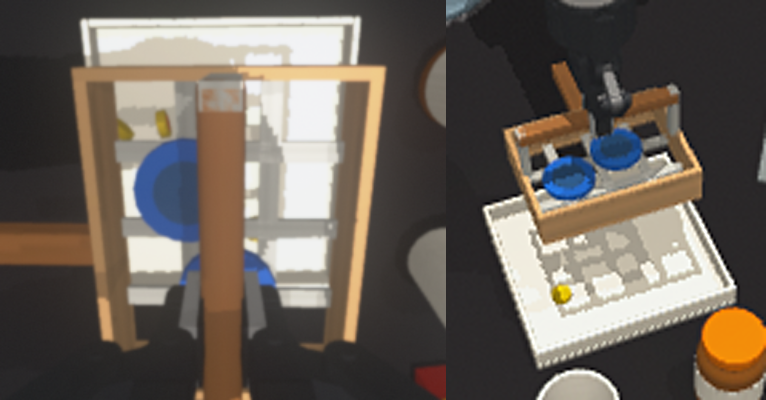

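On the raised view, yellow counters lie on the tray at wrist crop (123,130), (163,123) and (254,240), and scene crop (562,293) shows one of them again. I see none on the grid. I'll raise further to count all four.

arm_command([
  [0, 0, -3, 0, 0, 0, 0],
  [0, 0, -9, 0, 0, 0, 0],
  [0, 0, -18, 0, 0, 0, 0],
  [0, 0, -29, 0, 0, 0, 0],
  [0, 0, -42, 0, 0, 0, 0],
  [0, 0, -56, 0, 0, 0, 0],
  [0, 0, -70, 0, 0, 0, 0],
  [0, 0, -83, 0, 0, 0, 0],
  [0, 0, -94, 0, 0, 0, 0],
  [0, 0, -103, 0, 0, 0, 0],
  [0, 0, -108, 0, 0, 0, 0],
  [0, 0, -110, 0, 0, 0, 0],
])

```text
time: 12.07
tool_pos: [0.5572, 0.018, 0.4033]
ee_rot: [0.0, 0.998, -0.062, 0.001]
ft_force: [0.5, -0.3, -3.6]
finger_gap: 0.0117
```

Run:
```python
from h import *
from workcell import *
np.set_printoptions(precision=3,suppress=True)
s=observe();print(s["time"],s["tool_pos"],s["ft_force"],s["finger_gap"])
d=snapshot("wrist");a=d["color"];b=snapshot("scene")["color"]
print([y for y in yel(b)])
o=np.hstack([cv2.resize(a[60:320,110:400],(446,400)),cv2.resize(b[80:260,185:305],(320,480),interpolation=cv2.INTER_CUBIC)[80:]])
cv2.imwrite("pics/w8.png",o)
print(*delta(s,[.4975,.343,.25],np.radians(51.5)))
```

```text
12.0667 [0.557 0.018 0.403] [ 0.484 -0.277 -3.58 ] 0.011742706195583765
[(300, 13, 715), (381, 66, 1096), (227, 110, 97), (260, 113, 97), (217, 124, 113), (249, 189, 29), (227, 219, 42), (292, 239, 599), (98, 295, 349), (172, 320, 349)]
[ -99.777 -315.083  153.083] [ 0.001 -0.002 -1.023]
```

View pics/w8.png

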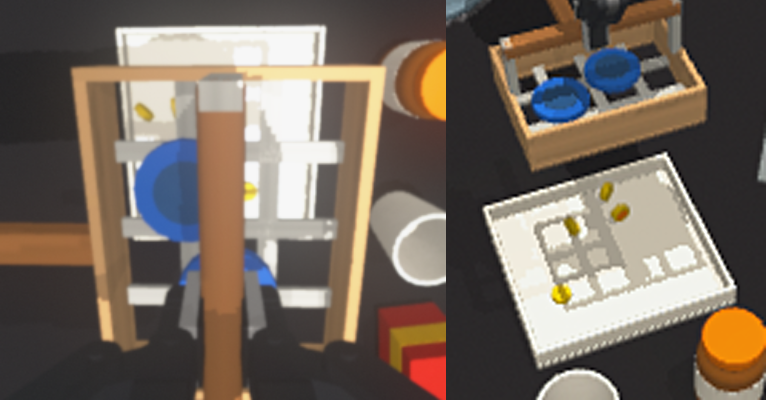

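The scene crop shows all four yellow counters on the tray floor, at (606,190), (620,213), (572,226) and (562,293), and only the two blue ones in the sieve. Carrying to the landing.

arm_command([
  [-0.5, -1.5, 1, 0, 0, 0, 0],
  [-1.5, -5, 4, 0, 0, 0, 0],
  [-3.5, -11, 9, 0, 0, 0, 0],
  [-6, -19, 16, 0, 0, 0, 0],
  [-9.5, -29, 24, 0, 0, 0, 0],
  [-13.5, -41, 33, 0, 0, 0, 0],
  [-18, -55, 43, 0, 0, 0, 0],
  [-23, -70, 54, 0, 0, 0, 0],
  [-28.5, -87, 65, 0, 0, 0, 0],
  [-34, -104, 76, 0, 0, 0, 0],
  [-39.5, -121, 87, 0, 0, 0, 0],
  [-45, -138, 98, 0, 0, 0, 0],
])

```text
time: 13.17
tool_pos: [0.5281, 0.1621, 0.3024]
ee_rot: [0.0, 0.998, -0.062, -0.001]
ft_force: [-0.6, -0.6, -4.4]
finger_gap: 0.0119
```

arm_command([
  [-5.5, -17, 11, 0, 0, -0.04, 0],
  [-11, -34, 22, 0, 0, -0.1, 0],
  [-16.5, -51, 33, 0, 0, -0.18, 0],
  [-22, -68, 43, 0, 0, -0.27, 0],
  [-27.5, -85, 52, 0, 0, -0.37, 0],
  [-33, -102, 60, 0, 0, -0.48, 0],
  [-38.5, -118, 67, 0, 0, -0.59, 0],
  [-43.5, -133, 73, 0, 0, -0.7, 0],
  [-48.5, -147, 78, 0, 0, -0.8, 0],
  [-52, -158, 82, 0, 0, -0.9, 0],
  [-55, -167, 84.5, 0, 0, -0.98, 0],
  [-56, -172, 85, 0, 0, -1.02, 0],
])

```text
time: 14.17
tool_pos: [0.493, 0.3396, 0.217]
ee_rot: [-0.0, 0.9, 0.436, -0.001]
ft_force: [0.0, -0.7, -3.5]
finger_gap: 0.0117
```

Run:
```python
from h import *
from workcell import *
np.set_printoptions(precision=3,suppress=True)
s=observe();print(s["time"],s["tool_pos"],s["ft_force"],s["finger_gap"])
print(*delta(s,[.4955,.338,.146],np.radians(51.5)))
d=snapshot("wrist");a=d["color"];b=snapshot("scene")["color"]
he=d["hand_eye"];T=np.eye(4);T[:3,:3]=Rt(s).as_matrix();T[:3,3]=s["tool_pos"]
np.savez("w9.npz",intrinsics=d["intrinsics"],cam_to_world=T@he)
cv2.imwrite("pics/w9.png",np.hstack([cv2.resize(a[20:340],(512,320)),cv2.resize(b[60:220,310:450],(280,320))]))
```

```text
14.1667 [0.493 0.34  0.217] [ 0.021 -0.733 -3.546] 0.011678054401975925
[ 0.437  3.13  71.031] [-0.002  0.002  0.003]
```

View pics/w9.png

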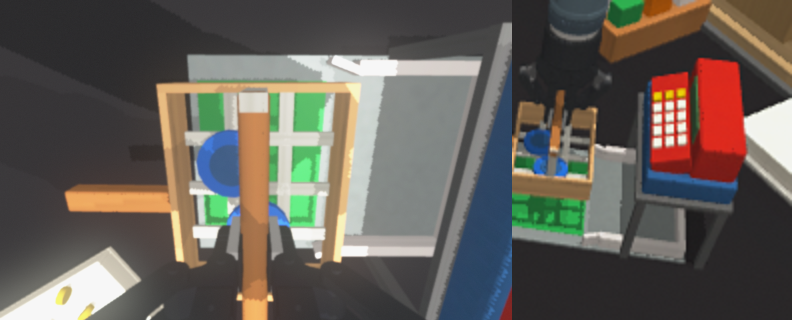

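The sieve is above the green landing, with its handle pointing out at (70,197) away from the till and its axis parallel to the rails. Lowering it.

arm_command([
  [0.4, 3, 6, 0, 0, 0.003, 0],
  [0.4, 3, 15, 0, 0, 0.003, 0],
  [0.4, 3, 25, 0, 0, 0.003, 0],
  [0.4, 3, 35, 0, 0, 0.003, 0],
  [0.4, 3, 44, 0, 0, 0.003, 0],
  [0.4, 3, 52, 0, 0, 0.003, 0],
  [0.4, 3, 58, 0, 0, 0.003, 0],
  [0.4, 3, 62, 0, 0, 0.003, 0],
  [0.4, 3, 65, 0, 0, 0.003, 0],
  [0.4, 3, 67, 0, 0, 0.003, 0],
  [0.4, 3, 68, 0, 0, 0.003, 0],
  [0.4, 3, 68, 0, 0, 0.003, 0],
])

```text
time: 15.27
tool_pos: [0.4977, 0.3367, 0.151]
ee_rot: [0.0, 0.902, 0.432, 0.0]
ft_force: [-0.4, 0.6, -3.3]
finger_gap: 0.0118
```

arm_command([
  [0, 0, 1, 0, 0, 0, 0],
  [0, 0, 2, 0, 0, 0, 0],
  [0, 0, 2.5, 0, 0, 0, 0],
  [0, 0, 2.5, 0, 0, 0, 0],
])

```text
time: 15.6
tool_pos: [0.4976, 0.3366, 0.1484]
ee_rot: [0.0, 0.902, 0.432, 0.0]
ft_force: [0.1, -0.7, -3.4]
finger_gap: 0.0118
```

arm_command([
  [0, 0, 1, 0, 0, 0, 0],
  [0, 0, 2, 0, 0, 0, 0],
  [0, 0, 3, 0, 0, 0, 0],
  [0, 0, 3, 0, 0, 0, 0],
])

```text
time: 15.93
tool_pos: [0.4985, 0.3375, 0.1471]
ee_rot: [-0.0, 0.902, 0.432, 0.002]
ft_force: [-1.1, 2.3, 6.2]
finger_gap: 0.012
```

Contact, with the force up about 10 N. Opening and rising.

arm_command([
  [0, 0, -0.5, 0, 0, 0, 8],
  [0, 0, -0.5, 0, 0, 0, 12],
  [0, 0, -0.5, 0, 0, 0, 15],
  [0, 0, -0.5, 0, 0, 0, 20],
  [0, 0, -0.5, 0, 0, 0, 30],
  [0, 0, -0.5, 0, 0, 0, 50],
  [0, 0, -0.5, 0, 0, 0, 60],
  [0, 0, -5, 0, 0, 0, 60],
  [0, 0, -20, 0, 0, 0, 60],
  [0, 0, -45, 0, 0, 0, 60],
  [0, 0, -75, 0, 0, 0, 60],
  [0, 0, -90, 0, 0, 0, 60],
])

```text
time: 16.93
tool_pos: [0.4984, 0.337, 0.2389]
ee_rot: [0.0, 0.902, 0.432, 0.002]
ft_force: [0.5, 0.4, 0.8]
finger_gap: 0.0599
```

Run:
```python
from h import *
from workcell import *
np.set_printoptions(precision=3,suppress=True)
s=observe();print(s["time"],s["tool_pos"],s["ft_force"],s["finger_gap"])
d=snapshot("wrist");a=d["color"]
he=d["hand_eye"];T=np.eye(4);T[:3,:3]=Rt(s).as_matrix();T[:3,3]=s["tool_pos"]
np.savez("w10.npz",intrinsics=d["intrinsics"],cam_to_world=T@he)
cv2.imwrite("pics/w10.png",cv2.resize(a[0:360],(800,562),interpolation=cv2.INTER_CUBIC))
print(*delta(s,[.428,.250,.18],np.radians(141.5)))
```

```text
16.9333 [0.498 0.337 0.239] [0.515 0.395 0.806] 0.059932935905498017
[-112.164   -0.393   58.542] [-0.001 -0.004  1.565]
```

View pics/w10.png

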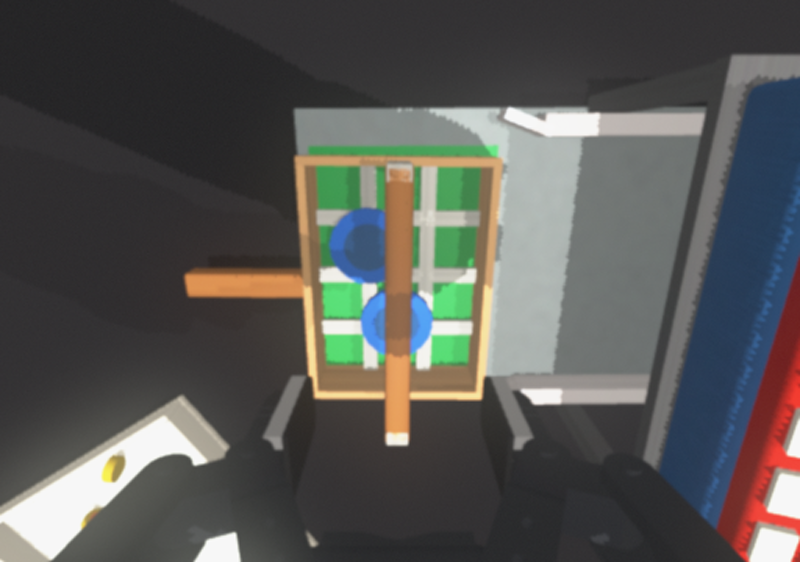

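Run:
```python
from h import *
np.set_printoptions(precision=4,suppress=True)
d=np.load("w10.npz");k=1.5625
L=np.array([.4975,.343]);a=np.radians(51.5);X=np.array([np.cos(a),np.sin(a)]);Y=np.array([-X[1],X[0]])
def st(p,z):
    w=pix2w(d,np.array(p)/k,z)[:,:2]-L;return np.c_[w@X,w@Y]*1000
S=st([(297,158),(502,158),(485,398),(317,398)],.043);print("rim in stand frame",S,S.mean(0))
print("bar",st([(399,175),(398,432)],.096))
print("handle tip",st([(187,284),(300,284)],.039))
print("plate corner/green corners",st([(295,108),(310,147),(498,147)],.003))
print("far rail",st([(548,136),(705,134),(548,113),(705,111)],.028))
print("near rail",st([(560,376),(650,376),(560,402),(648,402)],.028))
```

```text
rim in stand frame [[-61.4177  74.6448]
 [ 56.5056  73.8995]
 [ 56.2304 -84.9077]
 [-60.5257 -83.9457]] [-2.3019 -5.0773]
bar [[ -3.1757  67.9857]
 [ -4.4575 -73.8375]]
handle tip [[-139.0211   -1.7963]
 [ -66.6507   -2.32  ]]
plate corner/green corners [[-68.7842 104.1322]
 [-60.9061  80.5715]
 [ 62.5836  79.7999]]
far rail [[ 86.6175  85.8935]
 [180.5934  86.4346]
 [ 85.2522  98.5983]
 [177.7246  99.1265]]
near rail [[112.7247 -76.4567]
 [177.7922 -76.9793]
 [115.2485 -98.1157]
 [180.3134 -98.6544]]
```

Run:
```python
from h import *
from workcell import *
np.set_printoptions(precision=4,suppress=True)
L=np.array([.4975,.343]);a=np.radians(51.5);X=np.array([np.cos(a),np.sin(a)]);Y=np.array([-X[1],X[0]])
s=observe();p=L-.115*X-.0023*Y;print(p,*delta(s,[*p,.16],a+np.pi/2))
```

```text
[0.4277 0.2516] [-112.7531   -2.2908   80.606 ] [-0.0032 -0.0086  1.565 ]
```

arm_command([
  [-10, 0, 2, 0, 0, -0.11, 60],
  [-22, 0, 5, 0, 0, -0.23, 60],
  [-35, 0, 8, 0, 0, -0.35, 60],
  [-50, 0, 12, 0, 0, -0.47, 60],
  [-64, 0, 16, 0, 0, -0.59, 55],
  [-78, 0, 20, 0, 0, -0.71, 50],
  [-90, -1, 24, 0, 0, -0.83, 45],
  [-100, -1, 28, 0, 0, -0.95, 45],
  [-107, -2, 32, 0, 0, -1.07, 45],
  [-112, -2, 36, 0, 0, -1.19, 45],
  [-113, -2, 38, 0, 0, -1.31, 45],
  [-113, -2, 40, 0, 0, -1.43, 45],
])

```text
time: 17.98
tool_pos: [0.4244, 0.2493, 0.1949]
ee_rot: [-0.0, 0.395, 0.919, -0.001]
ft_force: [-0.5, -0.0, -0.4]
finger_gap: 0.0447
```

arm_command([
  [0, 0, 10, 0, 0, -0.1, 45],
  [0, 0, 20, 0, 0, -0.146, 45],
  [0, 0, 20, 0, 0, -0.146, 45],
  [0, 0, 20, 0, 0, -0.146, 45],
])

```text
time: 18.32
tool_pos: [0.4245, 0.2495, 0.1748]
ee_rot: [-0.001, 0.331, 0.944, -0.001]
ft_force: [1.0, 0.1, -0.1]
finger_gap: 0.0447
```

Run:
```python
from h import *
from workcell import *
np.set_printoptions(precision=4,suppress=True)
L=np.array([.4975,.343]);a=np.radians(51.5);X=np.array([np.cos(a),np.sin(a)]);Y=np.array([-X[1],X[0]])
s=observe();p=L-.115*X-.0023*Y;print(s["time"],s["tool_pos"],s["qpos"],*delta(s,[*p,.086],a+np.pi/2))
d=snapshot("wrist");a=d["color"]
he=d["hand_eye"];T=np.eye(4);T[:3,:3]=Rt(s).as_matrix();T[:3,3]=s["tool_pos"]
np.savez("w11.npz",intrinsics=d["intrinsics"],cam_to_world=T@he)
cv2.imwrite("pics/w11.png",cv2.resize(a[0:360],(800,562),interpolation=cv2.INTER_CUBIC))
```

```text
18.3167 [0.4245 0.2495 0.1748] [ 0.4025  0.2957 -0.385   0.8918 -0.0002 -0.4943] [-1.2609  3.7195 88.8352] [-0.0017 -0.0007 -0.002 ]
```

No more views are left, so I'll find the handle's centre line in the wrist image by colour.

Run:
```python
from h import *
import cv2
np.set_printoptions(precision=1,suppress=True)
d=np.load("w11.npz");im=cv2.imread("pics/w11.png");k=800/512
hsv=cv2.cvtColor(im,cv2.COLOR_BGR2HSV);m=cv2.inRange(hsv,(5,90,80),(22,255,255))
L=np.array([.4975,.343]);a=np.radians(51.5);X=np.array([np.cos(a),np.sin(a)]);Y=np.array([-X[1],X[0]])
def st(p,z):
    w=pix2w(d,np.atleast_2d(p)/k,z)[0,:2]-L;return np.array([w@X,w@Y])*1000
for r in range(120,520,20):
    x=np.flatnonzero(m[r])
    if len(x)<3: continue
    g=np.split(x,np.flatnonzero(np.diff(x)>3)+1)
    print(r,[(q[0],q[-1],*st([q[0],r],.039),*st([q[-1],r],.039)) for q in g if len(q)>10])
```

```text
280 [(np.int64(381), np.int64(406), np.float64(-143.51426791333387), np.float64(-9.126250199286153), np.float64(-143.4846539347841), np.float64(3.0654846147591877))]
300 [(np.int64(379), np.int64(409), np.float64(-133.1988213293117), np.float64(-10.267774461857805), np.float64(-133.1627209464106), np.float64(4.59309524044303))]
320 [(np.int64(379), np.int64(409), np.float64(-122.55026363276842), np.float64(-10.439287346891275), np.float64(-122.5135814765032), np.float64(4.659768142101696))]
340 [(np.int64(379), np.int64(408), np.float64(-111.55480178481749), np.float64(-10.616387705227153), np.float64(-111.51876156418342), np.float64(4.217112909854876))]
360 [(np.int64(379), np.int64(408), np.float64(-100.195203144383), np.float64(-10.79935309745825), np.float64(-100.15856277787346), np.float64(4.279768111790849))]
380 [(np.int64(379), np.int64(407), np.float64(-88.45307446550125), np.float64(-10.98847977766617), np.float64(-88.41709848475922), np.float64(3.815808464042711))]
400 [(np.int64(258), np.int64(286), np.float64(-76.46690794760272), np.float64(-76.25528113659813), np.float6
[... 325 characters left out ...]
.11663487767251), np.float64(67.86957758603185))]
420 [(np.int64(247), np.int64(278), np.float64(-63.91679048816344), np.float64(-83.61013202116392), np.float64(-63.875563779279275), np.float64(-66.64854116595063)), (np.int64(337), np.int64(458), np.float64(-63.79709996691886), np.float64(-34.366772423795354), np.float64(-63.63618234469604), np.float64(31.838339345078897)), (np.int64(518), np.int64(536), np.float64(-63.556388326802505), np.float64(64.66738441893867), np.float64(-63.532450101313714), np.float64(74.51610621921255))]
440 [(np.int64(247), np.int64(259), np.float64(-50.90668363310621), np.float64(-85.10047391513568), np.float64(-50.89044020196642), np.float64(-78.4182673802275))]
```

arm_command([
  [-2, 3.7, 15, 0, 0, 0, 45],
  [-2.2, 3.7, 35, 0, 0, 0, 45],
  [-2.2, 3.7, 55, 0, 0, 0, 45],
  [-2.2, 3.7, 72, 0, 0, 0, 45],
  [-2.2, 3.7, 83, 0, 0, 0, 45],
  [-2.2, 3.7, 88, 0, 0, 0, 40],
  [-2.2, 3.7, 88, 0, 0, 0, 34],
  [-2.2, 3.7, 88, 0, 0, 0, 28],
  [-2.2, 3.7, 88, 0, 0, 0, 24],
  [-2.2, 3.7, 88, 0, 0, 0, 20],
  [-2.2, 3.7, 88, 0, 0, 0, 18],
  [-2.2, 3.7, 88, 0, 0, 0, 16],
], squeeze=40)

```text
time: 19.37
tool_pos: [0.4296, 0.2518, 0.0881]
ee_rot: [0.0, 0.33, 0.944, 0.001]
ft_force: [-1.7, 0.9, 1.9]
finger_gap: 0.0159
```

arm_command([
  [0, 0, 0, 0, 0, 0, 15],
  [0, 0, 0, 0, 0, 0, 14],
  [0, 0, 0, 0, 0, 0, 12],
  [0, 0, 0, 0, 0, 0, 5],
  [0, 0, 0, 0, 0, 0, 0],
  [0, 0, 0, 0, 0, 0, 0],
])

```text
time: 19.87
tool_pos: [0.4297, 0.2516, 0.0881]
ee_rot: [0.0, 0.33, 0.944, 0.0]
ft_force: [-1.4, 0.1, 5.8]
finger_gap: 0.0155
```

Run:
```python
from h import *
from workcell import *
np.set_printoptions(precision=2,suppress=True)
L=np.array([.4975,.343]);a=np.radians(51.5);X=np.array([np.cos(a),np.sin(a)]);Y=np.array([-X[1],X[0]])
s=observe();w=s["tool_pos"][:2]-L;print(s["time"],w@X*1000,w@Y*1000,s["tool_pos"],s["ft_force"],s["finger_gap"])
for x,y in((-90,.3),(28,.3)):
    p=L+x/1000*X+y/1000*Y;print(*delta(s,[*p,s["tool_pos"][2]],a+np.pi/2))
```

```text
19.8667 -113.73940520132655 -3.8143559796513946 [0.43 0.25 0.09] [-1.43  0.07  5.77] 0.015463511953505971
[ 4.14 23.74  0.03] [ 0.  0. -0.]
[  4.24 141.74   0.17] [ 0.  0. -0.]
```

arm_command([
  [0.5, 1, -0.4, 0, 0, 0, 0],
  [1, 4, -0.5, 0, 0, 0, 0],
  [2, 9, -0.5, 0, 0, 0, 0],
  [3, 15, -0.5, 0, 0, 0, 0],
  [4, 22, -0.5, 0, 0, 0, 0],
  [4, 30, -0.5, 0, 0, 0, 0],
  [4, 38, -0.5, 0, 0, 0, 0],
  [4, 46, -0.5, 0, 0, 0, 0],
  [4, 54, -0.5, 0, 0, 0, 0],
  [4, 60, -0.5, 0, 0, 0, 0],
  [4, 63, -0.5, 0, 0, 0, 0],
  [4, 64, -0.5, 0, 0, 0, 0],
])

```text
time: 20.87
tool_pos: [0.4644, 0.3021, 0.0881]
ee_rot: [-0.001, 0.33, 0.944, -0.003]
ft_force: [-6.1, -9.0, 14.4]
finger_gap: 0.015
```

arm_command([
  [0, 3, 0, 0, 0, 0, 0],
  [0, 8, 0, 0, 0, 0, 0],
  [0, 14, 0, 0, 0, 0, 0],
  [0, 21, 0, 0, 0, 0, 0],
  [0, 28, 0, 0, 0, 0, 0],
  [0, 35, 0, 0, 0, 0, 0],
  [0, 42, 0, 0, 0, 0, 0],
  [0, 49, 0, 0, 0, 0, 0],
  [0, 55, 0, 0, 0, 0, 0],
  [0, 60, 0, 0, 0, 0, 0],
  [0, 64, 0, 0, 0, 0, 0],
  [0, 66, 0, 0, 0, 0, 0],
])

```text
time: 21.87
tool_pos: [0.5058, 0.3539, 0.0882]
ee_rot: [-0.0, 0.33, 0.944, -0.002]
ft_force: [-6.9, -8.1, 12.3]
finger_gap: 0.0154
```

```bash
cat > st.py <<'E'
from h import *
from workcell import *
np.set_printoptions(precision=2,suppress=True)
L=np.array([.4975,.343]);a=np.radians(51.5);X=np.array([np.cos(a),np.sin(a)]);Y=np.array([-X[1],X[0]])
s=observe();w=s["tool_pos"][:2]-L;f=s["ft_force"];print(s["time"],w@X*1000,w@Y*1000,s["tool_pos"],"F",f[:2]@X,f[:2]@Y,f[2],s["finger_gap"])
E
python3 st.py
```

```text
21.8667 13.681098844341717 0.3314398555915561 [0.51 0.35 0.09] F -10.632063669775723 0.30723655050675075 12.284053997045945 0.01539377750890918
```

arm_command([
  [0, 1.5, -0.5, 0, 0, 0, 0],
  [0, 3.5, -1, 0, 0, 0, 0],
  [0, 5.5, -1, 0, 0, 0, 0],
  [0, 7.5, -1, 0, 0, 0, 0],
  [0, 9, -1, 0, 0, 0, 0],
  [0, 10, -1, 0, 0, 0, 0],
  [0, 11, -1, 0, 0, 0, 0],
  [0, 12, -1, 0, 0, 0, 0],
  [0, 12, -1, 0, 0, 0, 0],
])

```text
time: 22.62
tool_pos: [0.5146, 0.3651, 0.0887]
ee_rot: [-0.0, 0.33, 0.944, 0.0]
ft_force: [-1.7, -0.7, -2.2]
finger_gap: 0.0152
```

```bash
python3 st.py
```

```text
22.6167 27.98830172412397 0.36578259827701376 [0.51 0.37 0.09] F -1.589732716198818 0.863998700736244 -2.2348885928503894 0.015171640923704493
```

arm_command([
  [0, 0.5, 0.3, 0, 0, 0, 0],
  [0, 1, 0.3, 0, 0, 0, 0],
  [0, 1.5, 0.3, 0, 0, 0, 0],
  [0, 2, 0.3, 0, 0, 0, 0],
  [0, 2, 0.3, 0, 0, 0, 0],
])

```text
time: 23.03
tool_pos: [0.5159, 0.3666, 0.0886]
ee_rot: [0.0, 0.33, 0.944, 0.0]
ft_force: [-0.5, -0.4, -1.5]
finger_gap: 0.0155
```

```bash
python3 st.py
```

```text
23.0333 29.8956947004033 0.2624269040138012 [0.52 0.37 0.09] F -0.609006855222549 0.16747276025050015 -1.453119048099074 0.015464642796777315
```

arm_command([
  [0, 0.5, 0, 0, 0, 0, 0],
  [0, 1, 0, 0, 0, 0, 0],
  [0, 1.5, 0, 0, 0, 0, 0],
  [0, 2, 0, 0, 0, 0, 0],
  [0, 2, 0, 0, 0, 0, 0],
])

```text
time: 23.45
tool_pos: [0.5169, 0.3677, 0.0884]
ee_rot: [-0.0, 0.33, 0.944, -0.0]
ft_force: [-2.1, -2.6, -0.1]
finger_gap: 0.0151
```

```bash
python3 st.py
```

```text
23.45 31.43248413693344 0.22003625600588914 [0.52 0.37 0.09] F -3.3371839459111783 -0.03364368767654824 -0.1233037403927204 0.015139216357558107
```

arm_command([
  [0, 0.5, 0, 0, 0, 0, 0],
  [0, 1, 0, 0, 0, 0, 0],
  [0, 1.5, 0, 0, 0, 0, 0],
  [0, 2, 0, 0, 0, 0, 0],
  [0, 2, 0, 0, 0, 0, 0],
])

```text
time: 23.87
tool_pos: [0.5171, 0.3679, 0.0883]
ee_rot: [-0.001, 0.33, 0.944, -0.002]
ft_force: [-4.5, -7.3, 3.1]
finger_gap: 0.0153
```

```bash
python3 st.py
```

```text
23.8667 31.677021040971155 0.2132899225826381 [0.52 0.37 0.09] F -8.550289304823504 -1.035813199286302 3.107377067743759 0.015293140643331586
```

The sieve has stopped moving and the force is rising, 2–3 mm past the predicted home and within the measuring error. One firmer push to confirm, then let go.

arm_command([
  [0, 1, 0, 0, 0, 0, 0],
  [0, 2, 0, 0, 0, 0, 0],
  [0, 2, 0, 0, 0, 0, 0],
])

```text
time: 24.12
tool_pos: [0.5172, 0.3681, 0.0883]
ee_rot: [-0.001, 0.33, 0.944, -0.004]
ft_force: [-7.6, -11.5, 7.8]
finger_gap: 0.0155
```

```bash
python3 st.py
```

```text
24.1167 31.92666711251345 0.2362705500247285 [0.52 0.37 0.09] F -13.746232052104508 -1.1835386339144665 7.80381757300208 0.015478384315242446
```

arm_command([
  [0, -2.5, 0, 0, 0, 0, 0],
  [0, -2.5, 0, 0, 0, 0, 10],
  [0, -2.5, 0, 0, 0, 0, 18],
  [0, -2.5, 0, 0, 0, 0, 25],
  [0, -2.5, 0, 0, 0, 0, 35],
  [0, -2.5, 0, 0, 0, 0, 45],
  [0, -2.5, 0, 0, 0, 0, 45],
  [0, -3, -10, 0, 0, 0, 45],
  [0, -5, -30, 0, 0, 0, 45],
  [0, -10, -60, 0, 0, 0, 45],
  [0, -20, -90, 0, 0, 0, 45],
  [0, -40, -110, 0, 0, 0, 45],
])

```text
time: 25.12
tool_pos: [0.4964, 0.3413, 0.2024]
ee_rot: [0.002, 0.33, 0.944, 0.002]
ft_force: [1.3, 0.4, 1.0]
finger_gap: 0.0448
```

arm_command([
  [0, -20, 0, 0, 0, 0, 45],
  [0, -45, 0, 0, 0, 0, 45],
  [0, -70, 0, 0, 0, 0, 45],
  [0, -80, 0, 0, 0, 0, 45],
  [0, -80, 0, 0, 0, 0, 45],
  [0, -80, 0, 0, 0, 0, 45],
])

```text
time: 25.62
tool_pos: [0.445, 0.2775, 0.1995]
ee_rot: [0.001, 0.33, 0.944, 0.001]
ft_force: [0.3, 0.2, 0.5]
finger_gap: 0.0453
```

```bash
python3 st.py
python3 - <<'E'
from h import *
from workcell import *
np.set_printoptions(precision=1,suppress=True)
s=observe();d=snapshot("wrist");im=d["color"];cv2.imwrite("pics/end.png",im)
T=np.eye(4);T[:3,:3]=Rt(s).as_matrix();T[:3,3]=s["tool_pos"];D=dict(intrinsics=d["intrinsics"],cam_to_world=T@d["hand_eye"])
L=np.array([.4975,.343]);a=np.radians(51.5);X=np.array([np.cos(a),np.sin(a)]);Y=np.array([-X[1],X[0]])
m=cv2.inRange(cv2.cvtColor(im,cv2.COLOR_BGR2HSV),(5,90,60),(22,255,255))
for r in range(40,330,8):
    x=np.flatnonzero(m[r])
    for q in np.split(x,np.flatnonzero(np.diff(x)>2)+1):
        if len(q)>6:
            w=pix2w(D,[(q[0],r),(q[-1],r)],.039)[:,:2]-L;print(r,q[0],q[-1],(w@X*1000),(w@Y*1000))
b=snapshot("scene")["color"];cv2.imwrite("pics/scene_end.png",b)
e=cv2.absdiff(b,cv2.imread("pics/scene0.png")).max(2)
for n,(x,y) in dict(jar=(292,245),cup=(235,268),carton=(170,305)).items():print(n,(e[y-22:y+22,x-18:x+18]>40).mean())
print("yellow",[y for y in yel(b)])
E
```

```text
25.6167 -83.95055251192589 0.24297247919651183 [0.45 0.28 0.2 ] F 0.38831353501142 -0.120547380810112 0.5278127606912358 0.04529770644215334
280 248 261 [1.2 1.2] [-6.3  6.3]
288 247 262 [10.6 10.6] [-7.4  7.4]
296 247 262 [20.2 20.2] [-7.5  7.4]
304 248 261 [30. 30.] [-6.6  6.5]
312 247 262 [40. 40.] [-7.7  7.6]
320 203 306 [50.3 50.3] [-53.2  53. ]
328 205 304 [60.8 60.8] [-51.8  51.6]
jar 0.0
cup 0.0
carton 0.0
yellow [(287, 13, 228), (381, 66, 1069), (341, 150, 133), (249, 189, 28), (227, 220, 39), (292, 239, 597), (98, 295, 349), (172, 320, 349)]
```

Run:
```python
from h import *
from workcell import *
np.set_printoptions(precision=1,suppress=True)
im=cv2.imread("pics/end.png");o=cv2.imread("pics/w11.png")
print([(r,im[r,254].tolist()) for r in range(268,290,1)])
print([(r,o[r,394].tolist()) for r in range(262,296,2)])
s=observe();z=snapshot("wrist");T=np.eye(4);T[:3,:3]=Rt(s).as_matrix();T[:3,3]=s["tool_pos"];D=dict(intrinsics=z["intrinsics"],cam_to_world=T@z["hand_eye"])
L=np.array([.4975,.343]);a=np.radians(51.5);X=np.array([np.cos(a),np.sin(a)])
for r in range(272,286,2):print(r,[((pix2w(D,[(254,r)],h)[0,:2]-L)@X*1000).round(1) for h in(.039,.023)])
D=np.load("w11.npz")
for r in range(268,292,4):print("old",r,[((pix2w(D,[(394/1.5625,r/1.5625)],h)[0,:2]-L)@X*1000).round(1) for h in(.039,.023)])
```

```text
[(268, [49, 97, 38]), (269, [49, 96, 37]), (270, [49, 96, 38]), (271, [50, 96, 40]), (272, [48, 90, 50]), (273, [45, 80, 69]), (274, [42, 73, 84]), (275, [40, 70, 87]), (276, [41, 70, 87]), (277, [41, 70, 86]), (278, [41, 70, 86]), (279, [41, 69, 86]), (280, [40, 72, 93]), (281, [48, 85, 117]), (282, [59, 103, 147]), (283, [64, 113, 166]), (284, [67, 121, 180]), (285, [67, 122, 183]), (286, [66, 122, 182]), (287, [67, 122, 182]), (288, [67, 123, 183]), (289, [67, 122, 183])]
[(262, [25, 24, 26]), (264, [24, 23, 25]), (266, [24, 24, 25]), (268, [26, 25, 28]), (270, [26, 25, 28]), (272, [25, 25, 27]), (274, [27, 30, 35]), (276, [31, 42, 58]), (278, [35, 54, 80]), (280, [33, 55, 82]), (282, [38, 59, 87]), (284, [40, 67, 100]), (286, [43, 74, 114]), (288, [47, 80, 123]), (290, [48, 81, 124]), (292, [47, 81, 125]), (294, [48, 81, 125])]
272 [np.float64(-7.2), np.float64(4.1)]
274 [np.float64(-4.9), np.float64(6.5)]
276 [np.float64(-2.6), np.float64(9.0)]
278 [np.float64(-0.3), np.float64(11.4)]
280 [np.float64(2.0), np.float64(13.9)]
282 [np.float64(4.3), np.float64(16.4)]
284 [np.float64(6.7), np.float64(18.9)]
old 268 [np.float64(-149.5), np.float64(-145.3)]
old 272 [np.float64(-147.5), np.float64(-143.1)]
old 276 [np.float64(-145.5), np.float64(-141.0)]
old 280 [np.float64(-143.5), np.float64(-138.8)]
old 284 [np.float64(-141.5), np.float64(-136.6)]
old 288 [np.float64(-139.4), np.float64(-134.4)]
```

The handle tip is at about 4 mm in the stand frame, where 3–4 mm is expected when home. The jar, cup and carton pixels have not changed. Handing in.

```bash
python3 -c "
from workcell import *
print(job_done())"
```

```text
the job is handed in; nothing more can be done
None
```

The job is handed in at about 26 s of the 67 s allowed. All steps were done in the order asked, and `job_done()` gave no verdict.

- **Shaking:** I lifted the sieve by its bridge and shook it over the tray in three bursts. A picture with the sieve raised showed all four yellow counters on the tray floor and only the two blue ones in the sieve. The shake was mostly side to side, with some strokes along the other axis to free the last ones.
- **Set-down:** The sieve stood flat on the green landing with its handle pointing out and both blue counters inside, about 3 mm short and 4 mm to one side.
- **Slide:** I gripped the handle, corrected the sideways offset and pushed until the sieve met a firm stop at about 14 N. I then let go and drew the gripper clear.

**Last checks:**
- **Home position:** The handle tip measured about 4–5 mm in the stand frame, where 3–4 mm is expected when fully home. Its sideways error was under 1 mm.
- **Bystanders:** The areas around the jar, cup and carton had not changed in the scene camera.
- **Not confirmed:** The picture limit was used up before the slide, so the last checks were done by image code only. In the last scene image the code found two of the four yellow counters in the tray, as it did in the raised picture where I could see all four. The blue counters were last seen in the sieve just after the set-down.

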